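Lay the juice box down in its dispenser stand

TASK

The juice box is parked on end at the back of its dispenser stand so that the tap does not drip. Push it over high on its back, so that it topples forward onto the face nearest the tap and lies flat in the channel; then slide it slowly forward until the tap is through the notch of the front plate, and by feel press the tap's collar against the plate with about 10 N for half a second, never over 20 N, which would tear the tap out. Leave the glass, the mug and the pepper mill where they are.

Things in the scene. Friction and masses are not known exactly. Their poses are not given: they have to be found in the camera images.
- stand: Wooden dispenser stand, fixed: a flat deck, its top 108 mm above the worktop, x = -195 to +190 mm, in a channel 131 mm wide between side rails 9 mm thick that stand 20 mm above the deck; open at the rear. Origin on the worktop under the channel's centre line; x along the channel to the front plate (tap end), y across, z up. The glass stands on the worktop below the notch.
- front_plate: Wooden plate across the front end of the stand (at its x = +180 mm), 10 mm thick, 74 mm high above the deck, with a notch 32 mm wide in its middle, open from deck to top, edges rounded. Origin on the deck at the middle of the plate's inner face; axes as the stand's. Wall cabinets hang 460 mm above the worktop from about 0.6 m ahead of the robot: keep the wrist clear.
- juice_box: Cardboard carton 90 x 124 x 180 mm (own x, y, z), 0.4 to 0.85 kg, too wide to grasp, standing on end in the channel (3.5 mm play each side). Origin: centre of its lower end face; z along its length to the tap end; +x to the face nearest the tap, which first faces the front plate and must end down on the deck. Lying, its origin is 45 mm above the deck, in the rear end face, which can be pushed.
- back_top (a point): Middle of the top edge of the standing carton's back (its -x face, towards the stand's open rear), 180 mm above the deck; the tap stands up to 61 mm higher. Push just below it. It balances when tipped 27 degrees. Fingertips grip the cardboard: let them rise with the back as it turns about its front lower edge, or it may slide instead of tipping. Sliding the box takes 2 to 7 N.
- tap_root (a point): Where the tap comes out of the carton's end, 180 mm from the other end, 32 mm from the carton's +x face. Tap along z: round collar 48 mm wide, then a neck 22 mm wide reaching 39 mm past the collar, a short spout to +x. The collar's outer face stands 8 to 22 mm off the carton; this differs each time and is not measured, so home must be felt. The tap does not give.
- glass: Drinking glass, 80 mm wide, 88 mm high, standing under the place of the tap; leave alone. Origin at the centre of its underside.
- mug: White mug with a handle, 94 mm high, standing near the stand; leave alone. Origin at the centre of its underside.
- pepper_mill: Wooden pepper mill, 58 mm wide, 170 mm high, standing near the stand; leave alone. Origin at the centre of its underside.

How it is judged:
By the outcome, as a careful person would: the job done as asked, in the order asked, and still so for the second after the job is handed in, with the robot touching nothing.
It also fails if it takes over 61 s, if anything falls off the work surface, if the arm or the gripper's body presses on something with over 40 N, if the wrist force passes 120 N, or if a joint passes its speed limit or range.

ROBOT

A 6-joint arm with a two-finger parallel gripper is mounted at the origin on a cart in front of the work surface, level with it; the furniture and walls round the work are solid. World frame = base frame: x ahead of the robot, y to its left, z up, the work surface at z = 0. Lengths are in m, angles in rad, forces in N, time in s.
With the tool pointing down it reaches from about 0.425 to 0.95 m from the base axis. Payload 14.7 kg.
Tool frame: the origin (TCP) lies on the mounting face of the last link; the fingertips stand 173 mm ahead of it and the grasp point (between the pads) lies ctrl.grip_depth ahead of it (ctrl.grip_depth is the distance from the TCP to the grasp point, in m); z points along the fingers, y is the line along which they close (so a half turn about z gives the same grasp; the last joint's range is limited). The gripper opens to 85 mm and grips with 20 to 120 N. Pads are 22 mm wide; open, the fingers measure 114 mm over their backs; the gripper's body (76 mm by 85 mm) begins 54 mm behind the grasp point. The pads swing forward as they close: fully open they stand 13 mm farther back than shut.
Start: joints at [1.288, 0.48, 1.596, -0, 1.065, -0.047], TCP at [0.152, 0.632, 0.405] pointing down, gripper open.
Joint ranges: [-2.75, 2.75], [-0.82, 2.05], [0.23, 2.67], [-1.56, 4.7], [0.09, 2.69], [-2.92, 2.92]. Speed limits (rad/s): [1.89, 1.89, 2.39, 3.01, 3.01, 3.01].

INTERFACE

Orientations are given as a 3x3 rotation matrix whose columns are the frame's x, y, z axes.
In Python, from rig import ctrl, move_gripper, viewer, ticket gives the robot as it stands. Calls block until the motion is done:
- ctrl.movep(position, orientation): joint-space move of the TCP to a pose.
- ctrl.move_l(position, max_speed=0.15, ori=None): straight line of the TCP; ori=None keeps the orientation; max_speed is the mean speed in m/s.
- ctrl.movej(angles): joint-space move.
- move_gripper(opening, effort=None): finger opening in m; effort is the grip in N (None keeps the last); returns when the fingers have stopped.
- ctrl.hold(seconds).
- ctrl.ik(position, orientation): joint angles nearest the present ones, or None.
- ctrl.get_obs(): the state.
- viewer.snapshot(name): name is "scene" or "top" or "wrist"; returns the picture (400x640x3 uint8, red, green, blue); there is no depth.
- viewer.camera_info(name): a dict with "intrinsics" (3x3 intrinsics, pixels), "k1" (the pictures are not rectified: a ray, as slopes to the right and down, at radius r is drawn at 1 + k1 r^2 times it, then the intrinsics apply), "extrinsics" (4x4, takes a point from camera to world coordinates). Camera axes: x right, y down, z forward; pixel columns grow to the right and rows downward; lengths in m; the calibration is good to about 2 mm. A picture is of the moment at which its call begins: read the wrist's pose just before it. camera_info takes no time and is no camera call; for the wrist camera it gives the pose at the moment of the call.
A pose or a line that the arm cannot do raises ctrl.IKError and nothing moves.
- ticket.close_job(): hands the job in; it is judged then, once.
The state is a dict: "t": time; "q": joint angles; "dq": joint speeds; "effort": joint torques, N m; "ee_pos": TCP position; "tool_rot": TCP orientation; "ft_force": force on the tool from outside, world axes, zero at the start; "wrist_torque": the same for the moment, N m; "grip_width": finger opening in m; "grasp_force": force on a finger pad.
Only numpy, scipy, OpenCV 4.12 (cv2) and the standard library are available. Lean on these libraries where they do the work, as an engineer would, in place of code of your own. Each camera call takes 0.05 s, during which the arm holds its last target. There are 200 camera calls.

## Working session

There is one attempt and no reset: what is moved stays moved. The work goes in short steps, each a Python script; the robot and the scene stay as the last script left them, time stands still between calls to the robot, and variables do not carry over. Pictures are saved under pics/ and viewed, at most 10 in all, crops included, and the job is handed in when it is done.

```bash
ls; mkdir -p pics; python3 - <<'E'
from rig import ctrl, move_gripper, viewer, ticket
import cv2,numpy as np
np.set_printoptions(precision=4,suppress=True)
for n in ("scene","top"):
    im=viewer.snapshot(n); cv2.imwrite(f"pics/{n}0.png",im[:,:,::-1])
    c=viewer.camera_info(n); print(n,c)
o=ctrl.get_obs(); print(o, ctrl.grip_depth)
E
```

```text
pics
scene {'intrinsics': array([[392.198 ,   0.    , 317.2614],
       [  0.    , 392.198 , 197.2723],
       [  0.    ,   0.    ,   1.    ]]), 'k1': -0.002892905336634772, 'extrinsics': array([[ 0.7001, -0.6157,  0.3616,  0.0856],
       [-0.714 , -0.598 ,  0.3641, -0.4862],
       [-0.0079, -0.5131, -0.8583,  1.1091],
       [ 0.    ,  0.    ,  0.    ,  1.    ]])}
top {'intrinsics': array([[389.5775,   0.    , 326.0813],
       [  0.    , 389.5775, 197.8284],
       [  0.    ,   0.    ,   1.    ]]), 'k1': -0.052854638908349225, 'extrinsics': array([[ 0.0045, -0.999 ,  0.0452,  0.4066],
       [-0.9999, -0.005 , -0.0127, -0.0904],
       [ 0.0129, -0.0451, -0.9989,  1.4848],
       [ 0.    ,  0.    ,  0.    ,  1.    ]])}
{'t': 0.1, 'q': array([ 1.2884,  0.4808,  1.5968, -0.    ,  1.0651, -0.0466]), 'dq': array([ 0.    , -0.0013, -0.0016,  0.0023, -0.0004,  0.0007]), 'effort': array([ -0.0005, -95.2264, -43.1034,  -0.0005,   0.0056,   0.0001]), 'ee_pos': array([0.1518, 0.6319, 0.4041]), 'tool_rot': array([[-0.9723,  0.2336, -0.0003],
       [ 0.2336,  0.9723, -0.001 ],
       [ 0.    , -0.0011, -1.    ]]), 'ft_force': array([-0.1692,  0.2187,  0.3472]), 'wrist_torque': array([ 0.0103, -0.0256,  0.0102]), 'grasp_force': 0.0, 'grip_width': 0.08548885042599332} 0.1547
```

View pics/scene0.png

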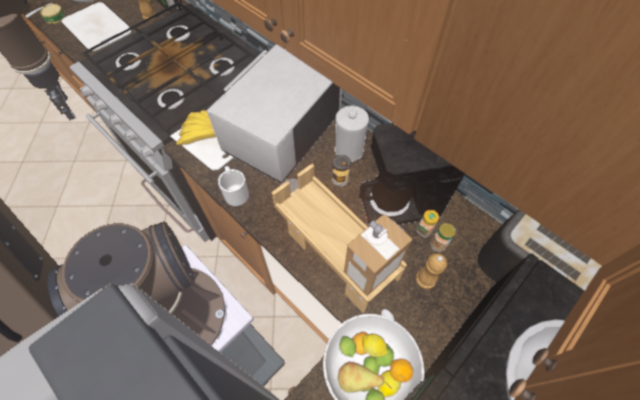

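View pics/top0.png

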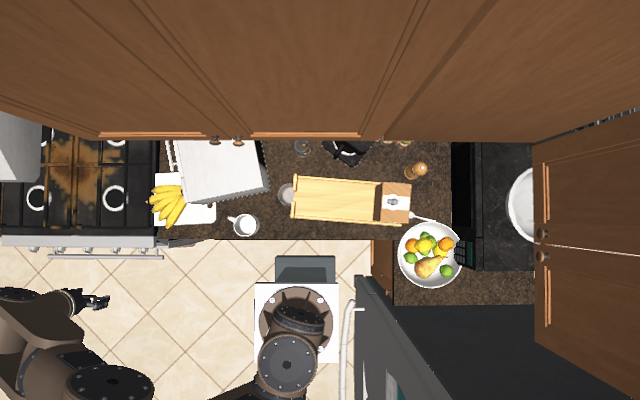

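The scene view shows the stand with the front plate at the left (around 290,185) and the carton standing at the right end (378,250). In the top view the channel runs from column 292 to 410 (world +y to −y), with the carton's end at (396,202), the glass at (287,190), the mug at (244,225), the mill at (415,170) and a fruit bowl at (430,253). I'll enlarge both.

```bash
python3 - <<'E'
import cv2,numpy as np
a=cv2.imread("pics/top0.png")[150:270,265:465]; cv2.imwrite("pics/topc.png",cv2.resize(a,None,fx=4,fy=4,interpolation=cv2.INTER_CUBIC))
a=cv2.imread("pics/scene0.png")[155:325,215:455]; cv2.imwrite("pics/scenec.png",cv2.resize(a,None,fx=3.3,fy=3.3,interpolation=cv2.INTER_CUBIC))
E
```

```text
(no output)
```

View pics/topc.png

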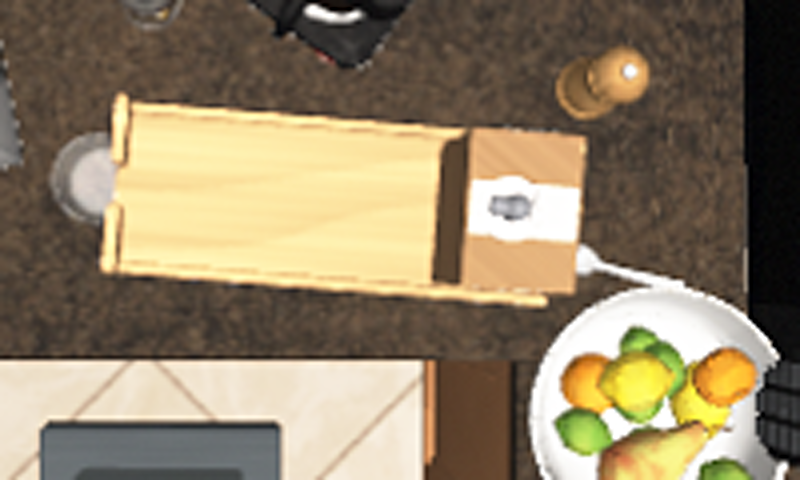

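View pics/scenec.png

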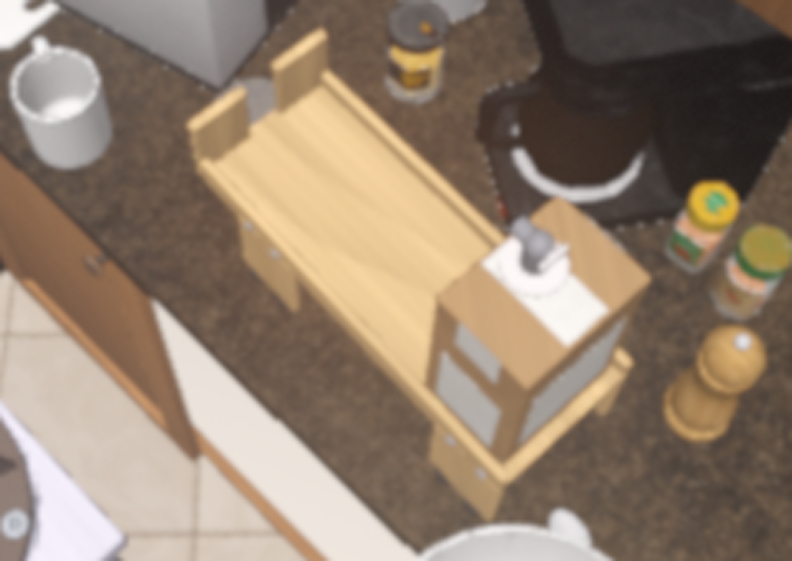

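The crops show the carton's top corners at about (471,127), (586,138), (577,293), (462,288) in the 4x top crop, tap offset to the left (towards the plate). The rails run about 4.3° off the image rows; the notch is at about (112,182). A ladle handle sticks out of the bowl behind the carton near (585,262). Now cast rays.

```bash
cat > h.py <<'E'
import numpy as np, cv2
from rig import ctrl, move_gripper, viewer, ticket
np.set_printoptions(precision=4,suppress=True)
def ray(n,p,c=None):
    c=c or viewer.camera_info(n); k=np.array([c["k1"],0,0,0,0.])
    s=cv2.undistortPoints(np.array(p,float).reshape(-1,1,2),c["intrinsics"],k).reshape(-1,2)
    E=c["extrinsics"]; return E[:3,3],np.c_[s,np.ones(len(s))]@E[:3,:3].T
def plane(n,p,z):
    o,d=ray(n,p); return o+d*((z-o[2])/d[:,2])[:,None]
E
python3 - <<'E'
from h import *
T=lambda p:np.array(p)/4+[265-.375,150-.375]
S=lambda p:np.array(p)/3.3+[215-.35,155-.35]
b=plane("top",T([(471,127),(586,138),(577,293),(462,288)]),.288)
print("box top",b,b.mean(0),[np.linalg.norm(b[i]-b[(i+1)%4]) for i in range(4)])
b2=plane("scene",S([(560,198),(650,279),(527,388),(440,296)]),.288)
print("box scene",b2,b2.mean(0),[np.linalg.norm(b2[i]-b2[(i+1)%4]) for i in range(4)])
# rails outer top edges
r=plane("top",T([(130,102),(467,128),(115,271),(547,303)]),.128); print("rails",r)
rs=plane("scene",S([(322,73),(505,240),(205,165),(427,388)]),.128); print("rails scene far(inner?),near",rs)
f=plane("top",T([(117,94),(129,96),(114,272),(101,270)]),.182); print("plate top corners",f)
fs=plane("scene",S([(322,30),(275,70),(243,88),(190,125)]),.182); print("plate scene",fs)
print("glass",plane("top",T([(90,178)]),.088)); 
print("ladle",plane("top",T([(585,262),(685,285)]),.09),"bowl rim",plane("top",T([(650,290),(530,420)]),.09))
print("mill top",plane("top",T([(630,70)]),.17), "mug",plane("top",[(246,225)],.094))
print("ladle scene",plane("scene",S([(570,525)]),.1))
E
```

```text
box top [[ 0.5125 -0.2794  0.288 ]
 [ 0.5045 -0.3688  0.288 ]
 [ 0.3847 -0.3612  0.288 ]
 [ 0.3883 -0.2722  0.288 ]] [ 0.4475 -0.3204  0.288 ] [np.float64(0.08979924424626126), np.float64(0.12006593942840071), np.float64(0.08910349169959342), np.float64(0.1244322475137086)]
box scene [[ 0.5081 -0.2857  0.288 ]
 [ 0.5021 -0.3711  0.288 ]
 [ 0.3821 -0.3612  0.288 ]
 [ 0.3911 -0.2754  0.288 ]] [ 0.4459 -0.3233  0.288 ] [np.float64(0.08553535133224578), np.float64(0.12042494773810793), np.float64(0.08625858711742151), np.float64(0.11745402304035536)]
rails [[ 0.5469 -0.0061  0.128 ]
 [ 0.5258 -0.3011  0.128 ]
 [ 0.3994  0.0058  0.128 ]
 [ 0.373  -0.371   0.128 ]]
rails scene far(inner?),near [[ 0.5396 -0.0089  0.128 ]
 [ 0.527  -0.2391  0.128 ]
 [ 0.3998 -0.0036  0.128 ]
 [ 0.3846 -0.2801  0.128 ]]
plate top corners [[ 0.548   0.0015  0.182 ]
 [ 0.5463 -0.0086  0.182 ]
 [ 0.3988  0.0028  0.182 ]
 [ 0.4004  0.0136  0.182 ]]
plate scene [[ 0.5469 -0.0031  0.182 ]
 [ 0.4886 -0.0038  0.182 ]
 [ 0.4566  0.0025  0.182 ]
 [ 0.3999  0.0075  0.182 ]]
glass [[0.4824 0.0317 0.088 ]]
ladle [[ 0.4089 -0.4134  0.09  ]
 [ 0.3885 -0.5042  0.09  ]] bowl rim [[ 0.384  -0.4723  0.09  ]
 [ 0.2675 -0.3634  0.09  ]]
mill top [[ 0.5726 -0.4346  0.17  ]] mug [[0.3712 0.1768 0.094 ]]
ladle scene [[ 0.3885 -0.4277  0.1   ]]
```

```bash
python3 - <<'E'
from h import *
a=cv2.imread("pics/top0.png")[200:400,240:640]; b=cv2.imread("pics/scene0.png")[200:400,0:400]
cv2.imwrite("pics/cart.png",cv2.resize(np.vstack([a,b]),None,fx=1.45,fy=1.45,interpolation=cv2.INTER_CUBIC))
o=ctrl.get_obs(); E=viewer.camera_info("wrist")["extrinsics"]
print("cam in tool",o["tool_rot"].T@(E[:3,3]-o["ee_pos"]), o["tool_rot"].T@E[:3,:3])
def frame(tilt,flip=1,a=np.radians(4.05)):
    u=np.array([np.sin(a),np.cos(a),0]); v=np.array([-u[1],u[0],0])
    z=np.sin(tilt)*u+np.array([0,0,-np.cos(tilt)]); y=flip*v; x=np.cross(y,z); return np.c_[x,y,z],u
tip=np.array([.4455,-.385,.272])
for t in (0,.3,.6):
  for f in (1,-1):
    R,u=frame(t,f); print(t,f,R[:,0],[ctrl.ik(p-R[:,2]*.173,R) for p in (tip,tip+[0,-.03,.03],tip+[.0,.1,.03],tip+[.005,.2,-.13])])
for p in ([.1,.42,.5],[.43,0,.55],[.36,-.26,.55],[.33,-.35,.55]): print(p,ctrl.ik(p,frame(0)[0]),ctrl.ik(p,frame(0,-1)[0]))
E
```

```text
cam in tool [ 0.0845 -0.0007  0.0317] [[ 0.0014 -0.945  -0.3271]
 [ 1.      0.0015  0.    ]
 [ 0.0005 -0.3271  0.945 ]]
0 1 [-0.0706 -0.9975 -0.    ] [array([-0.7642,  0.356 ,  1.6934, -0.    ,  1.0922,  2.4481]), array([-0.7998,  0.3607,  1.609 , -0.    ,  1.1719,  2.4125]), array([-0.6264,  0.2406,  1.7834, -0.    ,  1.1176,  2.5858]), array([-0.4519,  0.3794,  2.053 , -0.    ,  0.7092,  2.7604])]
0 -1 [0.0706 0.9975 0.    ] [array([-0.7642,  0.356 ,  1.6934, -0.    ,  1.0922, -0.6935]), array([-0.7998,  0.3607,  1.609 , -0.    ,  1.1719, -0.7291]), array([-0.6264,  0.2406,  1.7834, -0.    ,  1.1176, -0.5558]), array([-0.4519,  0.3794,  2.053 , -0.    ,  0.7092, -0.3812])]
0.3 1 [-0.0675 -0.953  -0.2955] [array([-0.892 ,  0.4743,  1.5442,  0.2078,  1.3506,  2.2515]), array([-0.9196,  0.4849,  1.4503,  0.1983,  1.4372,  2.2433]), array([-0.7849,  0.3449,  1.6754,  0.2322,  1.3276,  2.3479]), array([-0.6439,  0.4564,  1.9682,  0.3203,  0.9087,  2.3462])]
0.3 -1 [0.0675 0.953  0.2955] [array([-0.892 ,  0.4743,  1.5442,  0.2078,  1.3506, -0.8901]), array([-0.9196,  0.4849,  1.4503,  0.
[... 447 characters left out ...]
0583 0.8233 0.5646] [array([-0.9848,  0.6214,  1.4036,  0.3522,  1.6106, -0.9896]), array([-1.0067,  0.6345,  1.3029,  0.3444,  1.6998, -0.9786]), array([-0.9001,  0.483 ,  1.5769,  0.3913,  1.5506, -0.932 ]), array([-0.7869,  0.5884,  1.8705,  0.4849,  1.1522, -1.023 ])]
[0.1, 0.42, 0.5] [ 1.2668  0.0667  1.9337 -0.      1.1412 -1.8041] [ 1.2668  0.0667  1.9337 -0.      1.1412  1.3375]
[0.43, 0, 0.55] None [-0.0705  0.025   1.8542 -0.      1.2624  0.0002]
[0.36, -0.26, 0.55] [-0.6938  0.0483  1.8297 -0.      1.2636  2.5185] [-0.6938  0.0483  1.8297 -0.      1.2636 -0.6231]
[0.33, -0.35, 0.55] [-0.8778  0.1086  1.7625 -0.      1.2704  2.3344] [-0.8778  0.1086  1.7625 -0.      1.2704 -0.8071]
```

View pics/cart.png

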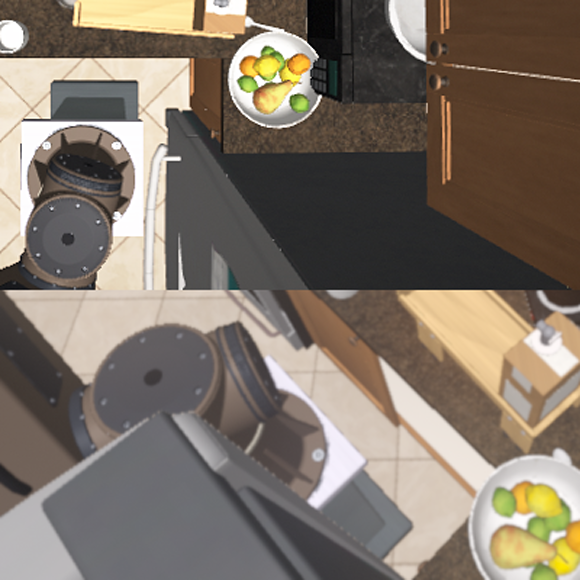

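The picture shows a tall fridge right of the robot, its front top corner near pixel (364,276) in top and (121,284) in scene. I'll triangulate it before choosing the arm posture.

```bash
cat >> h.py <<'E'
def tri(p,q):
    o1,d1=ray("top",[p]); o2,d2=ray("scene",[q]); A=np.c_[d1[0],-d2[0]]
    s=np.linalg.lstsq(A,o2-o1,rcond=None)[0]; a,b=o1+s[0]*d1[0],o2+s[1]*d2[0]; return (a+b)/2,np.linalg.norm(a-b)
E
python3 - <<'E'
from h import *
Tp=lambda x,y:(240+x/1.45,200+y/1.45); Sp=lambda x,y:(x/1.45,200+(y-290)/1.45)
print("fridge candidates")
for a in [(168,110),(181,110)]:
  for b in [(165,413),(192,415)]: print(a,b,*tri(Tp(*a),Sp(*b)))
print("handle",*tri(Tp(163,148),Sp(262,425)))
print("cab right",plane("top",[Tp(427,290-85)],.46),plane("top",[Tp(427,205)],.9))
# elbow location unknown links: calibrate robot top pixel of shoulder/elbow
print("tap tip",*tri((265+510/4-.4,150+205/4-.4),(215+535/3.3-.35,155+240/3.3-.35)))
T=lambda p:np.array(p)/4+[265-.375,150-.375]
print("ladle tip",*tri(T([585,258]),np.array([570,525])/3.3+[215,155]))
E
```

```text
fridge candidates
(168, 110) (165, 413) [ 0.1382 -0.1715  0.5799] 0.2551333873834293
(168, 110) (192, 415) [ 0.1406 -0.1697  0.5353] 0.23728575230818524
(181, 110) (165, 413) [ 0.1425 -0.1895  0.609 ] 0.255430627726098
(181, 110) (192, 415) [ 0.1449 -0.1885  0.5679] 0.2386354673485178
handle [ 0.1118 -0.1635  0.3855] 0.1075180347824812
cab right [[ 0.0721 -0.6616  0.46  ]] [[ 0.2157 -0.4163  0.9   ]]
tap tip [ 0.4514 -0.303   0.3259] 0.0013746494893104857
ladle tip [ 0.4114 -0.4262  0.0284] 0.004001080115337804
```

```bash
python3 - <<'E'
from h import *
Tp=lambda x,y:(240+x/1.45,200+y/1.45); Sp=lambda x,y:(x/1.45,200+(y-290)/1.45)
o,d=ray("top",[Tp(181,110),Tp(305,290),Tp(168,110),Tp(165,290)])
n=np.cross(d[0],d[1]); n/=np.linalg.norm(n); print("edge plane n",n)
o2,d2=ray("scene",[Sp(165,413),Sp(192,415),Sp(205,450),Sp(380,575)])
for k in d2:
    s=n@(o-o2)/(n@k); print("corner",o2+s*k,s)
for z in (-.9,-.7,-.5,0,.5): print(z,(o+d*((z-o[2])/d[:,2])[:,None])[:3,:2].ravel())
q,dq=ray("scene",[Sp(165,413)])
for z in (.9,.8,.7,.6,.4): print(z,(q+dq*((z-q[2])/dq[:,2])[:,None])[0])
E
```

```text
edge plane n [-0.5703  0.8214 -0.0047]
corner [ 0.0517 -0.3403  0.874 ] 0.24267650304276422
corner [ 0.0569 -0.3368  0.8525] 0.2643478532608388
corner [ 0.049  -0.3425  0.8276] 0.2807586100820367
corner [ 0.0431 -0.3504  0.1629] 0.8462940119360522
-0.9 [ 0.0394 -0.3591 -0.7233 -0.8887  0.0393 -0.3044]
-0.7 [ 0.0702 -0.3366 -0.6286 -0.8218  0.0701 -0.2864]
-0.5 [ 0.101  -0.314  -0.5338 -0.7548  0.1009 -0.2685]
0 [ 0.178  -0.2577 -0.2969 -0.5874  0.1779 -0.2236]
0.5 [ 0.255  -0.2014 -0.06   -0.42    0.2549 -0.1787]
0.9 [ 0.0554 -0.3565  0.9   ]
0.8 [ 0.041  -0.2944  0.8   ]
0.7 [ 0.0266 -0.2323  0.7   ]
0.6 [ 0.0122 -0.1703  0.6   ]
0.4 [-0.0166 -0.0462  0.4   ]
```

Fridge corner solves to about (0.05, −0.34), top 0.87 m, which is clear of the planned arm plane. Box back is at about (0.446, −0.366), consistent in both views and with the channel line. Next: go behind the box, camera side rearward, tool tilted 0.25 rad.

```bash
cat >> h.py <<'E'
a=np.radians(4.05); u=np.array([np.sin(a),np.cos(a),0]); v=np.array([-u[1],u[0],0]); Z=np.array([0,0,1.])
def frame(t):
    z=np.sin(t)*u-np.cos(t)*Z; return np.c_[np.cross(v,z),v,z]
R=frame(.25); OFF=.173*R[:,2]-.011*R[:,0]   # TCP -> leading tip corner
def tipgo(c,s=.15): ctrl.move_l(c-OFF,max_speed=s,ori=R)
def tip(): return ctrl.get_obs()["ee_pos"]+OFF
def push(n=5):
    f=[]
    for _ in range(n): f.append(-ctrl.get_obs()["ft_force"]@u); ctrl.hold(.01)
    return np.mean(f)
E
python3 - <<'E'
from h import *
move_gripper(0.0,20)
q=ctrl.get_obs()["q"]
ctrl.movej([q[0],.06,1.83,0,1.26,1.2])
ctrl.movej([-.85,.08,1.80,0,1.26,2.3])
C=np.array([.446,-.366,.265])
print(ctrl.grip_depth, ctrl.get_obs()["t"])
ctrl.movep(C-.04*u+.05*Z-OFF,R)
tipgo(C-.025*u)
o=ctrl.get_obs();print(o["t"],o["q"],tip(),o["ft_force"],o["grip_width"])
t=o["t"]; c=tip(); c=C-.025*u
for i in range(3):
    c=c+.002*u; tipgo(c,.02); print(ctrl.get_obs()["t"]-t,push(),tip()-c)
cv2.imwrite("pics/pre.png",np.vstack([viewer.snapshot("scene")[150:350,200:500],viewer.snapshot("wrist")[::2,::2][:, :300]])[:,:,::-1])
E
```

```text
0.1547 5.025
6.2083 [-0.8913  0.4739  1.5527  0.1756  1.3021  2.2576] [ 0.4442 -0.3906  0.2665] [ 0.7172 -0.7487  0.404 ] 8.69665220121468e-05
0.25 0.1424029372722265 [ 0.     -0.0002  0.0008]
0.5416999999999996 -0.41162082048218734 [-0.  0.  0.]
0.8333999999999993 0.09680933922364625 [ 0.      0.0001 -0.    ]
```

View pics/pre.png

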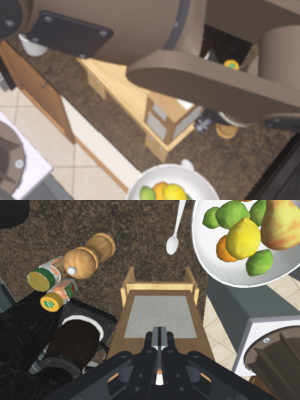

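The wrist view shows the fingers (160,340) centred on the carton's grey-labelled back (130–200), nothing else touched. Now feel contact and topple along the arc.

```bash
python3 - <<'E'
from h import *
c=tip(); b=push(10)
for i in range(15):
    c=c+.002*u; tipgo(c,.02); f=push()-b
    if f>1.2: break
print("contact",i,c,f,b, "stand-back at", c@u)
# arc about front lower edge, tip rises with the back
piv=c+.090*u; piv[2]=.108
r0=np.array([-.090,c[2]-.108])
for th in np.arange(.08,.66,.08):
    x=r0[0]*np.cos(th)+r0[1]*np.sin(th); z=-r0[0]*np.sin(th)+r0[1]*np.cos(th)
    tipgo(piv*[1,1,0]+u*x+Z*(.108+z),.08 if th>.5 else .05)
    o=ctrl.get_obs(); print(round(th,2),o["t"],-o["ft_force"]@u-b,o["ft_force"][2])
ctrl.hold(.3)
tipgo(tip()-.02*u+.03*Z)
cv2.imwrite("pics/tip.png",np.vstack([viewer.snapshot("top")[150:270,240:460],viewer.snapshot("scene")[150:350,200:420]])[:,:,::-1])
print(ctrl.get_obs()["t"])
E
```

```text
contact 9 [ 0.4461 -0.365   0.265 ] 1.666577058264661 0.09810571743765616 stand-back at -0.3325764000299669
0.08 10.625 0.946600694514444 0.43411450586899014
0.16 11.0667 0.8613360813317066 -0.3271205321170426
0.24 11.5083 0.9668300228997203 -0.23945373836341732
0.32 11.95 0.49665893063371636 0.45553468586912926
0.4 12.3917 -1.0560340629801532 0.019393110947564796
0.48 12.8333 -1.4015924461794058 -0.01709150253609253
0.56 13.1667 -0.05495888561288153 -0.1595804074728736
0.64 13.5 0.0916084067692177 -0.031741698597617295
14.2917
```

View pics/tip.png

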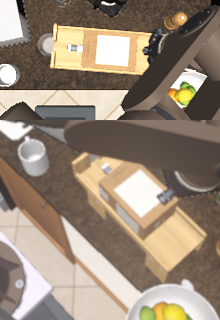

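The box lies flat in the channel, tap towards the plate (crop 75,48 in the top part). Now move behind its rear end face, lower, and slide to just short of home.

```bash
python3 - <<'E'
from h import *
xu=lambda s,z: np.array([.4726,-.003,0])+u*(s-.0304)+Z*z   # centre line point at u-coordinate s
t=tip(); print(t,t@u)
tipgo(xu(-.285,t[2]),.2); tipgo(xu(-.285,.148),.15)
cv2.imwrite("pics/w.png",viewer.snapshot("wrist")[:,:,::-1])
ctrl.hold(.2); b=push(10); print("bias",b,ctrl.get_obs()["t"])
s=-.285; log=[]
while s<-.179:
    s+=.002 if s>-.255 else .005
    tipgo(xu(s,.148),.025); f=push(3)-b; log.append((round(s,4),round(f,1)))
    if f>9: break
print(log,tip()@u,ctrl.get_obs()["t"])
np.save("bias.npy",b)
cv2.imwrite("pics/s2.png",cv2.resize(np.vstack([viewer.snapshot("top")[150:270,240:460],viewer.snapshot("scene")[150:350,200:420]])[:,:,::-1],None,fx=1.8,fy=1.8))
E
```

```text
[ 0.4523 -0.2735  0.317 ] -0.24087597657867563
bias -0.048640657072596835 16.2667
[(-0.28, np.float64(0.3)), (-0.275, np.float64(-0.2)), (-0.27, np.float64(0.4)), (-0.265, np.float64(0.3)), (-0.26, np.float64(0.6)), (-0.255, np.float64(-0.2)), (-0.253, np.float64(0.1)), (-0.251, np.float64(0.3)), (-0.249, np.float64(0.8)), (-0.247, np.float64(0.2)), (-0.245, np.float64(0.1)), (-0.243, np.float64(-0.0)), (-0.241, np.float64(1.6)), (-0.239, np.float64(1.0)), (-0.237, np.float64(1.5)), (-0.235, np.float64(0.9)), (-0.233, np.float64(1.2)), (-0.231, np.float64(0.9)), (-0.229, np.float64(0.7)), (-0.227, np.float64(1.2)), (-0.225, np.float64(1.4)), (-0.223, np.float64(1.1)), (-0.221, np.float64(1.0)), (-0.219, np.float64(1.5)), (-0.217, np.float64(1.1)), (-0.215, np.float64(0.7)), (-0.213, np.float64(0.8)), (-0.211, np.float64(0.8)), (-0.209, np.float64(1.1)), (-0.207, np.float64(1.4)), (-0.205, np.float64(1.0)), (-0.203, np.float64(1.3)), (-0.201, np.float64(1.6)), (-0.199, np.float64(1.0)), (-0.197, np.float64(1.1)), (-0.195, np.float64(1.1)), (-0.193, np.float64(1.3)), (-0.191, np.float64(0.8)), (-0.189, np.float64(1.4)), (-0.187, np.float64(1.0)), (-0.185, np.float64(1.4)), (-0.183, np.float64(1.2)), (-0.181, np.float64(1.2)), (-0.179, np.float64(0.9))] -0.17889696129232582 28.9667
```

View pics/s2.png

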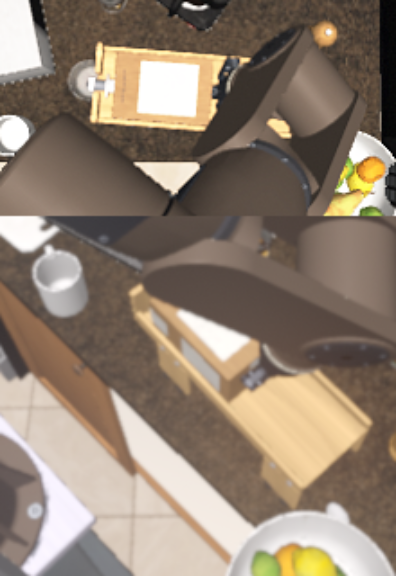

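The tap's neck is through the notch (95,85 in the top half), the box is square in the channel and the mug and glass are undisturbed. Contact came at the predicted spot. Now creep forward by feel and press.

```bash
python3 - <<'E'
from h import *
xu=lambda s,z: np.array([.4726,-.003,0])+u*(s-.0304)+Z*z
b=float(np.load("bias.npy")); s=-.179; log=[]; P=0
now=lambda: -ctrl.get_obs()["ft_force"]@u-b
def step(d,sp=.012):
    global s
    s+=d; tipgo(xu(s,.148),sp); i=now(); return i,push(3)-b
while s<-.148 and ctrl.get_obs()["t"]<48:
    i,P=step(.0005); log.append((round(s*1000,2),round(i,1),round(P,1)))
    if P>3.5: break
print(log[::6],log[-4:],ctrl.get_obs()["t"])
if P>3.5:
    log=[]
    for k in range(40):
        if P>12.2: break
        d=.0002 if P<7 else .0001
        i,P=step(d,.004); log.append((round(s*1000,2),round(i,1),round(P,1)))
    print(log,ctrl.get_obs()["t"])
    h=[]
    for k in range(14):
        ctrl.hold(.05); h.append(round(push(2)-b,1))
    print("hold",h,ctrl.get_obs()["t"],tip()@u)
print("s",s); np.save("s.npy",s)
E
```

```text
[(-178.5, np.float64(1.8), np.float64(2.3)), (-175.5, np.float64(2.1), np.float64(2.1)), (-172.5, np.float64(2.5), np.float64(2.1)), (-169.5, np.float64(2.5), np.float64(2.4))] [(-168.5, np.float64(2.3), np.float64(1.9)), (-168.0, np.float64(2.9), np.float64(2.5)), (-167.5, np.float64(3.9), np.float64(3.1)), (-167.0, np.float64(3.8), np.float64(4.6))] 35.6667
[(-166.8, np.float64(5.5), np.float64(5.8)), (-166.6, np.float64(6.7), np.float64(7.3)), (-166.5, np.float64(7.8), np.float64(7.7)), (-166.4, np.float64(8.4), np.float64(8.4)), (-166.3, np.float64(9.2), np.float64(8.9)), (-166.2, np.float64(9.2), np.float64(9.6)), (-166.1, np.float64(9.4), np.float64(9.6)), (-166.0, np.float64(11.2), np.float64(11.0)), (-165.9, np.float64(11.0), np.float64(11.1)), (-165.8, np.float64(11.3), np.float64(11.7)), (-165.7, np.float64(11.5), np.float64(12.1)), (-165.6, np.float64(13.2), np.float64(13.0))] 38.9667
hold [np.float64(13.0), np.float64(11.9), np.float64(12.5), np.float64(12.2), np.float64(12.7), np.float64(12.6), np.float64(13.0), np.float64(12.4), np.float64(12.5), np.float64(12.5), np.float64(12.8), np.float64(12.9), np.float64(12.4), np.float64(12.7)] 39.9 -0.1665422649661921
s -0.16560000000000008
```

Sliding friction was about 2.3 N and the held push 12.6 N, so about 10 N sat on the collar for 0.9 s. Home implies a collar stand-off of about 18 mm, within 8–22. Retreat and check.

```bash
python3 - <<'E'
from h import *
c=tip(); c=c-.01*u; tipgo(c,.02); tipgo(c-.03*u,.1); tipgo(c-.05*u+.13*Z,.15)
q=ctrl.get_obs()["q"]; ctrl.movej([-.85,.08,1.80,0,1.26,2.3])
o=ctrl.get_obs(); print(o["t"],o["ft_force"])
cv2.imwrite("pics/fin.png",cv2.resize(np.vstack([viewer.snapshot("top")[150:270,220:460],viewer.snapshot("scene")[140:320,200:440]])[:,:,::-1],None,fx=2,fy=2,interpolation=cv2.INTER_CUBIC))
E
```

```text
42.7917 [-0.1043  0.1507  0.3947]
```

View pics/fin.png

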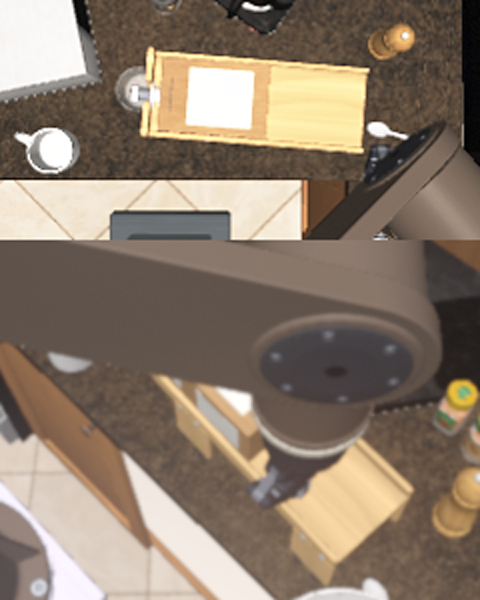

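The final view shows the box flat at the front of the channel with the tap through the notch (143,92) above the glass (130,90). The mug (52,150) and the mill (392,42) have not moved, and the arm is clear.

```bash
python3 -c "
from rig import ticket
print(ticket.close_job())"
```

```text
the job is handed in; nothing more can be done
None
```

The juice box now lies flat in the channel with the tap through the notch; the collar was pressed at about 10 N (push less friction) for 0.9 s, glass, mug and mill look unmoved, and the job was handed in about 43 s in.

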